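Open the spice rack's ratchet stop

ROBOT

A 6-joint arm with a two-finger parallel gripper is mounted at the origin on a cart in front of the work surface, level with it; the furniture and walls round the work are solid. World frame = base frame: x ahead of the robot, y to its left, z up, the work surface at z = 0. Lengths are in m, angles in rad, forces in N, time in s.
With the tool pointing down it reaches from about 0.35 to 0.95 m from the base axis. Payload 17.4 kg.
Tool frame: the origin (TCP) lies midway between the tips of the shut fingers; the grasp point (between the pads) lies 19 mm behind it (robot.grip_point_offset is the distance from the TCP to the grasp point, in m); z points along the fingers, y is the line along which they close (so a half turn about z gives the same grasp; the last joint's range is limited). The gripper opens to 93 mm and grips with 3 to 60 N. Pads are 15 mm wide; open, the fingers measure 128 mm over their backs; the gripper's body (75 mm by 188 mm) begins 65 mm behind the grasp point.
Start: joints at [1.285, 0.116, 1.442, -0, 1.584, -0.038], TCP at [0.166, 0.654, 0.219] pointing down, gripper open.
Joint ranges: [-2.83, 2.83], [-0.83, 2.19], [0.07, 2.5], [-1.14, 4.28], [0.01, 3], [-2.97, 2.97]. Speed limits (rad/s): [1.89, 1.89, 2.22, 3.14, 3.14, 3.14].

INTERFACE

Orientations are given as a unit quaternion [w, x, y, z].
In Python, from rig import monitor, optics, job, robot gives the robot as it stands.
- The arm moves only by the shell command python3 -m creep 'ROWS' [FORCE]. ROWS is a JSON list of rows, 1 to 12 of them, each of 7 numbers: a rotation vector rx, ry, rz in rad, then dx, dy, dz in m, then the finger opening in m; each row is the pose to reach, as a shift and turn from the pose commanded when the command began, along the tool's axes at that moment; what a row does not reach only later rows make up. A row lasts 1/8 s, in which the tool goes at most 0.0625 m and 0.188 rad, less where a joint would pass 70% of its speed; a pose out of reach is approached as far as the arm can. The fingers move at their own pace and stop on an object; FORCE is the grip in N (left out, the last holds). Time passes only in rows, so rows that do not move let the fingers close. It prints the time, the measured TCP pose, the force, the opening and the grip force at its end.
- monitor.sense(): the state, without advancing time (a new reading comes with each control period).
- optics.capture(name): name is "scene" or "top"; returns a dict with "image" (420x560x3 uint8, blue, green, red), "fov_y" (degrees; the focal length in pixels is half the picture's height over the tangent of half this angle, whatever the lens; pixels are square), "cx", "cy" (the principal point, pixels), "position" and "orientation" of the camera in the world. Camera axes: x right, y down, z forward; pixel columns grow to the right and rows downward; lengths in m; the calibration is good to about 2 mm. A picture is of the moment at which its call begins. There is no depth.
- job.sign_off(): hands the job in; it is judged then, once.
The state is a dict: "t": time; "qpos": joint angles; "joint_velocities": joint speeds; "joint_torque": joint torques, N m; "tool_pos": TCP position; "eef_rot": TCP orientation; "wrist_force": force on the tool from outside, world axes, zero at the start; "wrist_torque": the same for the moment, N m; "grip_width": finger opening in m; "gripper_force": force on a finger pad.
Only numpy, scipy, OpenCV 4.12 (cv2) and the standard library are available. Lean on these libraries where they do the work, as an engineer would, in place of code of your own. Each camera call takes 0.05 s, during which the arm holds its last target. There are 200 camera calls.

TASK

Make room in the spice rack for more jars: with the fingertips press down the black ratchet release on the metal stop and, keeping it down, push the stop away from the jars, fully back to the end of its bar. Then let go so that the release springs up. Only press and push: lift nothing, and leave the spice jars, the honey and jam jars and the pepper mill standing where they are.

Things in the scene. Friction and masses are not known exactly. Their poses are not given: they have to be found in the camera images.
- rack: spice rack fixed to the worktop: pale wooden board 420 mm long (its y), 130 deep (its x), top at z = 14 mm. Origin: under the board's centre, on the worktop; z up. Upright end plate at its +y end (inner face y = +198, 86 mm high); three spice jars stand between it and the sliding stop, at x = +28 mm. A steel bar 16 mm wide, top at z = 48 mm, runs along y at x = -35 mm (robot side).
- stop (a joint): slide of the metal stop along the bar, m: 0 = nearest the end plate, 0.140 = fully back, at the bar's -y end; grows toward the rack's -y. That way a ratchet (10 mm teeth) blocks it after at most 10 mm of play unless the release is held down; the other way it ratchets freely. Friction about 2 N. It stays where it is left.
- release (a joint): vertical travel of the release pad, m: 0 = up (may read up to 0.005 where the pin rests on a tooth), 0.010 = fully down. Sprung: about 2 N at the top, 5 N fully down; springs up when let go. The ratchet is free only above about 0.005, so keep the pad at 0.007 to 0.010 all the while the stop is pushed back.
- release_pad (a point): centre of the top of the black ribbed release pad on the stop; 40 mm (x) by 50 (y); top 66 mm above the worktop when up, 56 when down; moves with it. Axes as the rack's. It lies in a pocket open above and at the sides: the jaw plate is 40 mm from this point toward the jars, the push lug 32 mm toward -y. Even fully down the pad is the highest thing in the pocket.
- push_face (a point): centre, 76 mm above the worktop, of the push lug's upright face that looks to the jars (rack +y). The lug is 40 mm wide, 12 mm thick, its top 96 mm above the worktop. Pushing this face toward the rack's -y with the release down slides the stop back. Axes as the rack's.
- jaw_face (a point): centre of the jaw plate's rubber face that looks to the jars, 58 mm above the worktop; the plate is 10 mm thick, 112 mm wide (rack x), its top 89 mm above the worktop. Axes as the rack's.
- jar0: spice jar with a green cap, 46 mm across, 106 mm high, 0.11 kg, loose, first in the row counted from the end plate; origin: centre of its underside, z up. Bystander.
- jar1: spice jar with a green cap, 46 mm across, 106 mm high, 0.11 kg, loose, second in the row counted from the end plate; origin: centre of its underside, z up. Bystander.
- jar2: spice jar with a green cap, 46 mm across, 106 mm high, 0.11 kg, loose, third in the row counted from the end plate; origin: centre of its underside, z up. Bystander.
- honey_jar: honey jar with a dark lid, 64 mm across, 99 mm high, loose on the worktop behind the rack; origin: centre of its underside, z up. Bystander.
- jam_jar: jam jar with a white lid, 68 mm across, 84 mm high, loose on the worktop behind the rack; origin: centre of its underside, z up. Bystander.
- pepper_mill: wooden pepper mill, 58 mm across, 130 mm high, loose on the worktop past the rack's -y end; origin: centre of its underside, z up. Bystander.

How it is judged:
By the outcome, as a careful person would: the job done as asked, in the order asked, and still so for the second after the job is handed in, with the robot touching nothing.
It also fails if it takes over 32 s, if anything falls off the work surface, if the arm or the gripper's body presses on something with over 40 N, if the wrist force passes 120 N, or if a joint passes its speed limit or range.

## Working session

There is one attempt and no reset: what is moved stays moved. The work goes in short steps, Python scripts to look and compute and a shell command to move; the robot and the scene stay as the last step left them, time stands still between calls to the robot, and variables do not carry over. Pictures are saved under pics/ and viewed, at most 10 in all, crops included, and the job is handed in when it is done.

```bash
mkdir -p pics; cat > h.py <<'E'
import numpy as np,cv2
from scipy.spatial.transform import Rotation as R
from rig import monitor,optics,job,robot
def rot(q): return R.from_quat([q[1],q[2],q[3],q[0]])
def cast(c,u,v,z):
    f=210/np.tan(np.radians(c['fov_y']/2))
    d=rot(c['orientation']).apply([(u-c['cx'])/f,(v-c['cy'])/f,1]);p=np.array(c['position'])
    return p+d*(z-p[2])/d[2]
def proj(c,P):
    f=210/np.tan(np.radians(c['fov_y']/2))
    q=rot(c['orientation']).inv().apply(np.array(P)-c['position']);return q[:2]/q[2]*f+[c['cx'],c['cy']]
E
python3 - <<'E'
from h import *
import pickle
for n in('top','scene'):
    c=optics.capture(n);pickle.dump(c,open(n+'.pkl','wb'));cv2.imwrite(f'pics/{n}0.png',c['image'])
    print(n,{k:v for k,v in c.items() if k!='image'})
print(monitor.sense())
E
```

```text
top {'fov_y': 57.783146206692265, 'cx': 275.9741428905472, 'cy': 211.86823369088285, 'position': array([0.49139761, 0.15989989, 0.94979101]), 'orientation': array([-0.02993415,  0.71577686, -0.69673667,  0.0364068 ])}
scene {'fov_y': 44.55032054674865, 'cx': 278.9851188691079, 'cy': 211.6115628848179, 'position': array([-0.00124744, -0.60520953,  0.63058781]), 'orientation': array([-0.47694407,  0.82076958, -0.26606016,  0.1675519 ])}
{'t': 0.1, 'qpos': array([ 1.28520689e+00,  1.16446605e-01,  1.44221263e+00, -4.57947679e-06,
        1.58402127e+00, -3.78203252e-02]), 'joint_velocities': array([-0.00019587, -0.00117978, -0.00286238,  0.00012485, -0.00024632,
        0.0010741 ]), 'joint_torque': array([ 2.95065976e-03, -7.22919202e+01, -6.23858142e+01,  7.82102882e-02,
        2.28104851e-02, -1.18782141e-04]), 'tool_pos': array([0.16550651, 0.65419355, 0.21796442]), 'eef_rot': array([-8.53129798e-05,  1.23567928e-01,  9.92335967e-01, -5.37198630e-04]), 'wrist_force': array([-0.77313793, -0.03166786,  0.02856119]), 'wrist_torque': array([-0.06952259, -0.01181717, -0.02855493]), 'gripper_force': 0.0, 'grip_width': 0.09294469774123529}
```

View pics/top0.png

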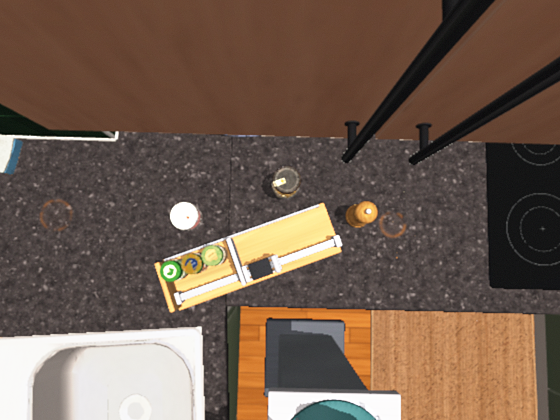

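View pics/scene0.png

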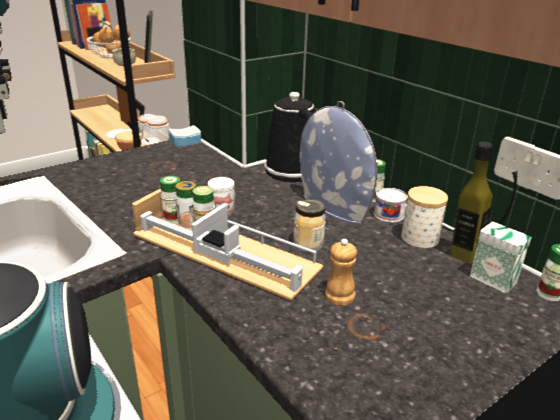

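The top view shows the rack from (165,285) to (335,230), the black pad at about (261,268), the lug just right of it, the jars at (171,270), (193,263) and (213,255), and the mill at (362,213). The scene view confirms this.

```bash
python3 - <<'E'
from h import *
import pickle
t=pickle.load(open('top.pkl','rb'));s=pickle.load(open('scene.pkl','rb'))
a=cv2.resize(t['image'][195:320,145:355],None,fx=3.8,fy=3.8,interpolation=cv2.INTER_CUBIC)
b=cv2.resize(s['image'][170:295,125:335],None,fx=3.8,fy=3.8,interpolation=cv2.INTER_CUBIC)
cv2.imwrite('pics/a.png',a);cv2.imwrite('pics/b.png',b)
hsv=cv2.cvtColor(t['image'],cv2.COLOR_BGR2HSV)
m=cv2.inRange(hsv,(10,60,120),(30,255,255));m[:200]=0;m[305:]=0;m[:,:150]=0;m[:,345:]=0
print('corners',[np.round(cast(t,u,v,.014),3).tolist() for u,v in [(341,249),(325,205)]])
g=t['image'].max(2);d=np.zeros_like(g);d[252:285,240:282]=(g[252:285,240:282]<60)*255
n,l,st,ce=cv2.connectedComponentsWithStats(d)
for i in range(1,n):
  if st[i,4]>20: print(st[i],ce[i],cast(t,*ce[i],.066))
cs,_=cv2.findContours(m,0,2);c=max(cs,key=cv2.contourArea);print(cv2.minAreaRect(c),cv2.boxPoints(cv2.minAreaRect(c)))
E
```

```text
corners [[0.493, -0.009, 0.014], [0.6, 0.032, 0.014]]
((283.73199462890625, 236.6031036376953), (37.405616760253906, 99.43720245361328), 68.96248626708984) [[230.61345 236.99487]
 [323.4227  201.29898]
 [336.85052 236.21133]
 [244.04129 271.90723]]
```

View pics/a.png

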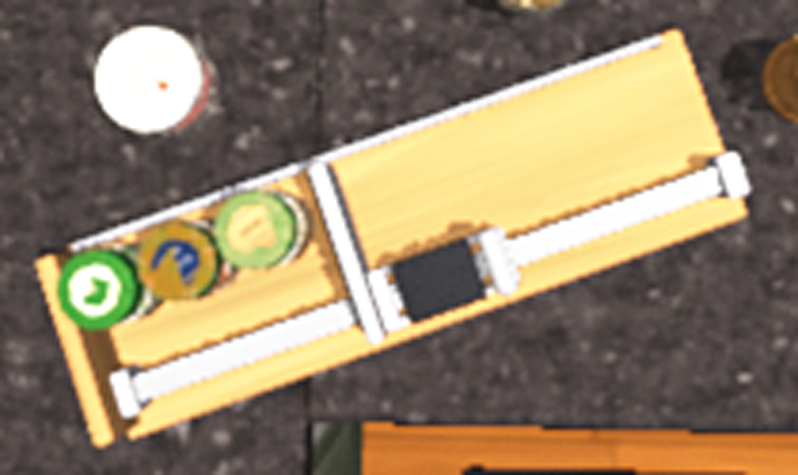

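View pics/b.png

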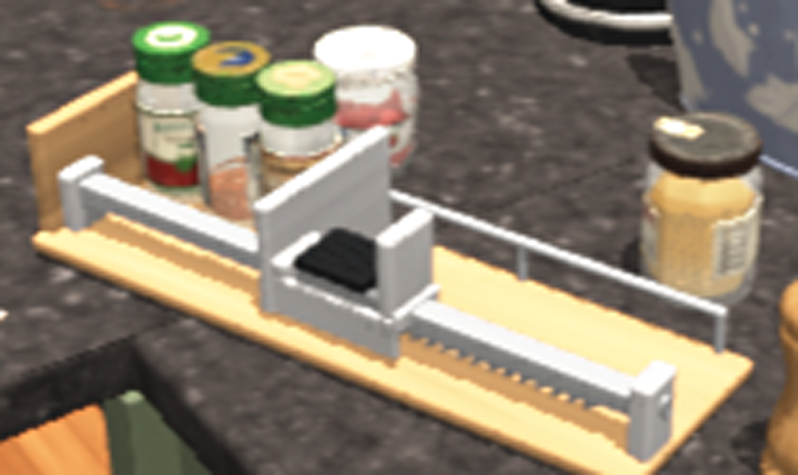

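The top crop shows the pad corners at crop pixels (392,268), (470,238), (488,290) and (412,320), with the lug at (500,262) and the jaw plate between (320,165) and (375,340). The board's front edge runs from (130,438) to (747,213). The pocket looks clear.

```bash
python3 - <<'E'
from h import *
import pickle
t=pickle.load(open('top.pkl','rb'));s=pickle.load(open('scene.pkl','rb'))
C=lambda u,v,z:cast(t,145+(u+.5)/3.8-.5,195+(v+.5)/3.8-.5,z)
A=C(130,438,.014);B=C(747,213,.014);D=C(680,30,.014)
e=(A-B)[:2];e/=np.linalg.norm(e);th=np.arctan2(-e[0],e[1])  # rack +y dir
th2=np.arctan2((D-B)[1],(D-B)[0])
print('A',A,'B',B,'D',D,'yaw',th,th2, 'depth',np.linalg.norm(D-B))
ex=np.array([-(-e[1]),-e[0]]) ; print('ey',e,'ex',ex)
P=[C(*p,.064) for p in[(392,268),(470,238),(488,290),(412,320)]]
c=np.mean(P,0);print('pad',c,[np.linalg.norm(P[i]-P[(i+1)%4]) for i in range(4)])
yc=(D+B)[:2]/2+e*.21; print('rack centre',yc,'pad in rack',(c[:2]-yc)@ex,(c[:2]-yc)@e)
for p in [(392,268),(470,238),(488,290),(412,320)]: pass
w=proj(s,c);print('pad in scene crop',(w-[125,170])*3.8)
end=C(735,175,.055);print('bar end',(end[:2]-yc)@ex,(end[:2]-yc)@e)
st=monitor.sense();r=rot(st['eef_rot']);print(r.as_matrix())
# TCP goal: tool y along rack x -> angle
for yt in(ex,-ex):
  z=np.array([0,0,-1]);y=np.array([*yt,0]);x=np.cross(y,z)
  G=R.from_matrix(np.c_[x,y,z]);print('rotvec',(r.inv()*G).as_rotvec())
for yt in(e,-e):
  z=np.array([0,0,-1]);y=np.array([*yt,0]);x=np.cross(y,z)
  G=R.from_matrix(np.c_[x,y,z]);print('alt rotvec',(r.inv()*G).as_rotvec())
for h in(.15,.07): print('shift',r.inv().apply(np.array([c[0],c[1],h])-st['tool_pos']))
E
```

```text
A [0.33643517 0.37978978 0.014     ] B [ 0.48846233 -0.00987439  0.014     ] D [0.60608701 0.03513436 0.014     ] yaw 0.3719855624956566 0.3654580483942133 depth 0.12594186195882334
ey [-0.36346591  0.9316075 ] ex [0.9316075  0.36346591]
pad [0.44390783 0.18496443 0.064     ] [np.float64(0.05062559296959036), np.float64(0.03318876259754381), np.float64(0.049333696556120556), np.float64(0.03352819176765814)]
rack centre [0.47094683 0.20826756] pad in rack -0.0336596261330397 -0.011881613762893328
pad in scene crop [353.15574208 253.6793475 ]
bar end -0.035766455943474794 -0.2039822908160311
[[-9.69461920e-01  2.45241707e-01 -3.02079320e-04]
 [ 2.45241890e-01  9.69461357e-01 -1.04507915e-03]
 [ 3.65572334e-05 -1.08724694e-03 -9.99999408e-01]]
rotvec [-1.02141885e-03  4.83249283e-04  9.51041493e-01]
rotvec [-5.73157490e-04 -1.21145314e-03 -2.19055081e+00]
alt rotvec [-1.04089345e-03 -3.72292844e-04 -6.19754675e-01]
alt rotvec [-4.85057105e-04  1.35617102e-03  2.52183760e+00]
shift [-0.3849766  -0.38654999  0.06837067]
shift [-0.38497952 -0.38646301  0.14837062]
```

```bash
python3 -m creep '[[0,0,0.05,-0.02,-0.02,0,0],[0,0,0.15,-0.05,-0.05,0,0],[0,0,0.25,-0.09,-0.09,0,0],[0,0,0.35,-0.13,-0.13,0,0],[0,0,0.45,-0.17,-0.172,0,0],[0,0,0.55,-0.21,-0.213,0,0],[0,0,0.65,-0.25,-0.253,0,0],[0,0,0.75,-0.29,-0.294,0.02,0],[0,0,0.85,-0.33,-0.334,0.04,0],[0,0,0.93,-0.37,-0.375,0.06,0],[0,0,0.951,-0.3938,-0.3988,0.068,0],[0,0,0.951,-0.3938,-0.3988,0.068,0]]' 20
python3 - <<'E'
from h import *
import pickle
s=monitor.sense();p=s['tool_pos'];e=np.array([-.3635,.9316]);ex=np.array([.9316,.3635])
d=p[:2]-[.4439,.1850];print(p,'rel pad x,y',d@ex,d@e,s['wrist_force'],s['grip_width']);print(rot(s['eef_rot']).as_matrix().round(4))
c=optics.capture('scene');cv2.imwrite('pics/c.png',cv2.resize(c['image'][110:300,110:360],None,fx=3.1,fy=3.1,interpolation=cv2.INTER_CUBIC))
E
```

```text
t: 1.6
tool_pos: [0.4499, 0.1693, 0.1496]
eef_rot: [-0.0, 0.565, 0.825, -0.001]
wrist_force: [-0.3, 0.3, 0.9]
grip_width: 0.0007
gripper_force: 0.0
[0.44989281 0.16933622 0.14963949] rel pad x,y -0.00011088810762218283 -0.01677076632944825 [-0.34780792  0.29740917  0.88396317] 0.0006872342706680248
[[-3.604e-01  9.328e-01 -1.500e-03]
 [ 9.328e-01  3.604e-01 -7.000e-04]
 [-1.000e-04 -1.600e-03 -1.000e+00]]
```

View pics/c.png

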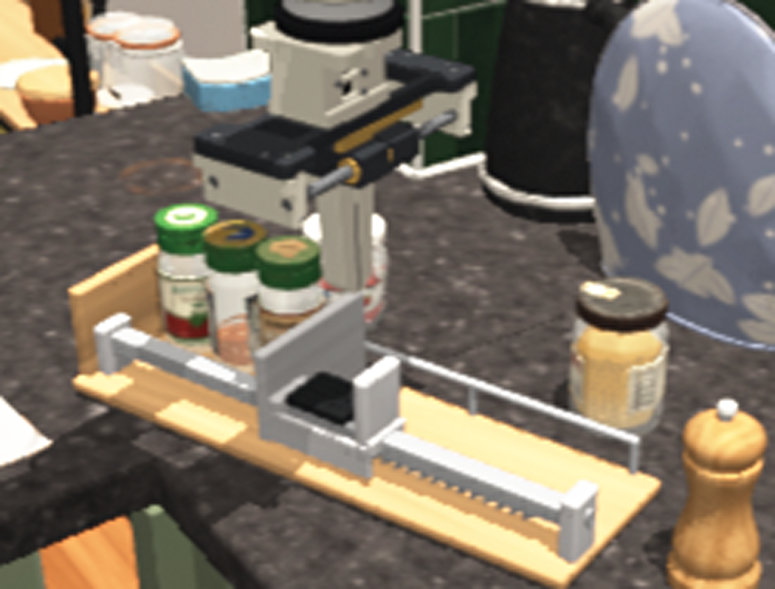

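The gripper is above the pad with its fingers shut (tip at about (345,288) in the crop) and its body is clear of the jars. I descend onto the pad next.

```bash
python3 -m creep '[[0,0,0,0,0,0.02,0],[0,0,0,0,0,0.045,0],[0,0,0,0,0,0.065,0],[0,0,0,0,0,0.075,0],[0,0,0,0,0,0.078,0],[0,0,0,0,0,0.078,0]]'
python3 -m creep '[[0,0,0,0,0,0.004,0],[0,0,0,0,0,0.008,0],[0,0,0,0,0,0.012,0],[0,0,0,0,0,0.0135,0],[0,0,0,0,0,0.0135,0]]'
```

```text
t: 2.4
tool_pos: [0.4497, 0.1713, 0.073]
eef_rot: [0.0, 0.564, 0.826, 0.0]
wrist_force: [-0.2, 0.6, 0.7]
grip_width: 0.0004
gripper_force: 0.0
t: 3.02
tool_pos: [0.4497, 0.1712, 0.0593]
eef_rot: [0.0, 0.564, 0.826, 0.0]
wrist_force: [-0.1, -0.3, 3.5]
grip_width: 0.0004
gripper_force: 1.7
```

```bash
python3 -m creep '[[0,0,0,0,0,0.001,0],[0,0,0,0,0,0.0018,0],[0,0,0,0,0,0.0018,0]]'
python3 -m creep '[[0,0,0,-0.003,0,0,0],[0,0,0,-0.007,0,0,0],[0,0,0,-0.011,0,0,0],[0,0,0,-0.015,0,0,0],[0,0,0,-0.019,0,0,0],[0,0,0,-0.023,0,0,0],[0,0,0,-0.023,0,0,0]]'
```

```text
t: 3.4
tool_pos: [0.4496, 0.1712, 0.0574]
eef_rot: [0.0, 0.564, 0.826, 0.0]
wrist_force: [2.0, -0.1, 4.6]
grip_width: 0.0004
gripper_force: 2.0
t: 4.28
tool_pos: [0.4581, 0.1493, 0.0574]
eef_rot: [0.0, 0.564, 0.826, -0.0]
wrist_force: [2.2, -1.7, 3.7]
grip_width: 0.0004
gripper_force: 2.0
```

```bash
python3 -m creep '[[0,0,0,-0.004,0,0,0],[0,0,0,-0.009,0,0,0],[0,0,0,-0.014,0,0,0],[0,0,0,-0.019,0,0,0]]'
python3 - <<'E'
from h import *
s=monitor.sense();print(s['wrist_force'],s['wrist_torque'])
c=optics.capture('scene');cv2.imwrite('pics/d.png',cv2.resize(c['image'][110:300,110:360],None,fx=3.1,fy=3.1,interpolation=cv2.INTER_CUBIC))
E
```

```text
t: 4.78
tool_pos: [0.4649, 0.1317, 0.0573]
eef_rot: [-0.0, 0.564, 0.826, -0.0]
wrist_force: [1.2, 2.7, 4.3]
grip_width: 0.0004
gripper_force: 2.0
[1.1594817  2.74046983 4.29355933] [ 0.45764174 -0.10179989  0.01559053]
```

View pics/d.png

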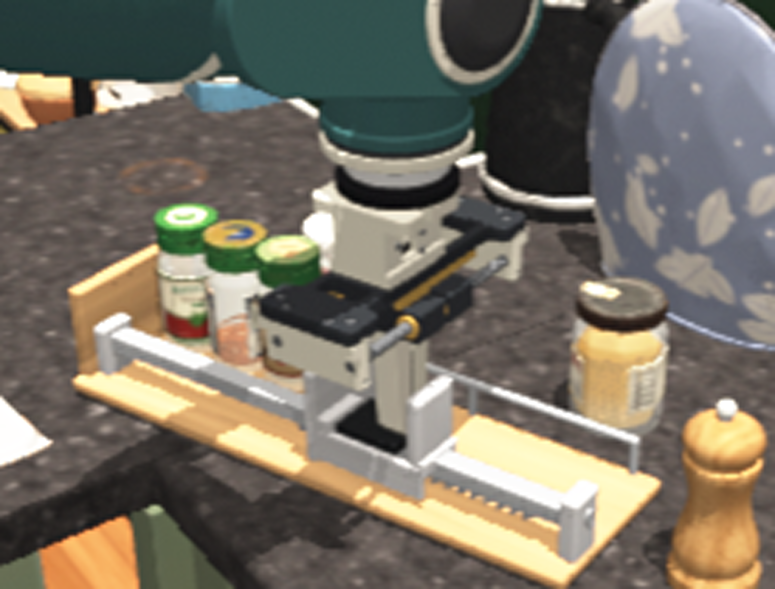

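The stop is sliding back with the release held down: the lug is now at (430,425) in the crop and the bar end at (577,520). I keep going.

```bash
python3 -m creep '[[0,0,0,-0.005,0,0,0],[0,0,0,-0.01,0,0,0],[0,0,0,-0.015,0,0,0],[0,0,0,-0.02,0,0,0],[0,0,0,-0.025,0,0,0],[0,0,0,-0.03,0,0,0],[0,0,0,-0.035,0,0,0],[0,0,0,-0.04,0,0,0],[0,0,0,-0.045,0,0,0],[0,0,0,-0.05,0,0,0]]'
python3 - <<'E'
from h import *
c=optics.capture('scene');cv2.imwrite('pics/e.png',cv2.resize(c['image'][110:300,110:360],None,fx=3.1,fy=3.1,interpolation=cv2.INTER_CUBIC))
E
```

```text
t: 6.08
tool_pos: [0.483, 0.0851, 0.0573]
eef_rot: [-0.0, 0.564, 0.826, -0.0]
wrist_force: [-2.7, 1.8, 4.4]
grip_width: 0.0005
gripper_force: 2.0
```

View pics/e.png

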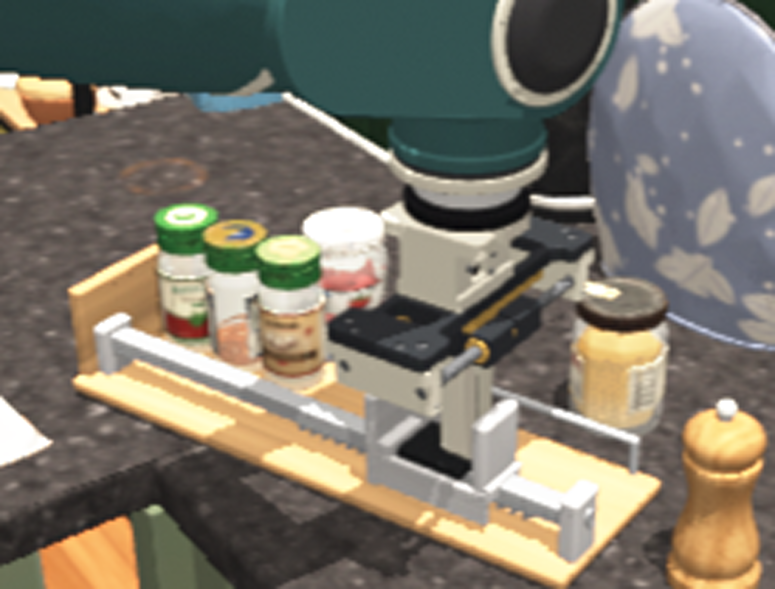

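The stop's base is now at (490,512), about 50 mm short of the end block at (565,540).

```bash
python3 -m creep '[[0,0,0,-0.005,0,0,0],[0,0,0,-0.01,0,0,0],[0,0,0,-0.015,0,0,0],[0,0,0,-0.02,0,0,0],[0,0,0,-0.025,0,0,0],[0,0,0,-0.03,0,0,0],[0,0,0,-0.035,0,0,0]]'
python3 -m creep '[[0,0,0,-0.002,0,0,0],[0,0,0,-0.004,0,0,0],[0,0,0,-0.006,0,0,0],[0,0,0,-0.008,0,0,0]]'
```

```text
t: 7.0
tool_pos: [0.4958, 0.0525, 0.0573]
eef_rot: [-0.0, 0.564, 0.826, -0.0]
wrist_force: [-3.3, 0.8, 3.6]
grip_width: 0.0005
gripper_force: 2.0
t: 7.5
tool_pos: [0.4987, 0.0455, 0.0574]
eef_rot: [0.0, 0.564, 0.826, 0.0]
wrist_force: [-1.4, 3.0, 4.0]
grip_width: 0.0005
gripper_force: 2.0
```

```bash
python3 -m creep '[[0,0,0,-0.0015,0,0,0],[0,0,0,-0.003,0,0,0],[0,0,0,-0.0045,0,0,0],[0,0,0,-0.006,0,0,0]]'
python3 - <<'E'
from h import *
c=optics.capture('scene');cv2.imwrite('pics/f.png',cv2.resize(c['image'][200:300,220:330],None,fx=5,fy=5,interpolation=cv2.INTER_CUBIC))
E
```

```text
t: 8.0
tool_pos: [0.4994, 0.0434, 0.0572]
eef_rot: [-0.004, 0.564, 0.826, 0.002]
wrist_force: [-19.7, 45.7, 14.1]
grip_width: 0.0007
gripper_force: 28.5
```

View pics/f.png

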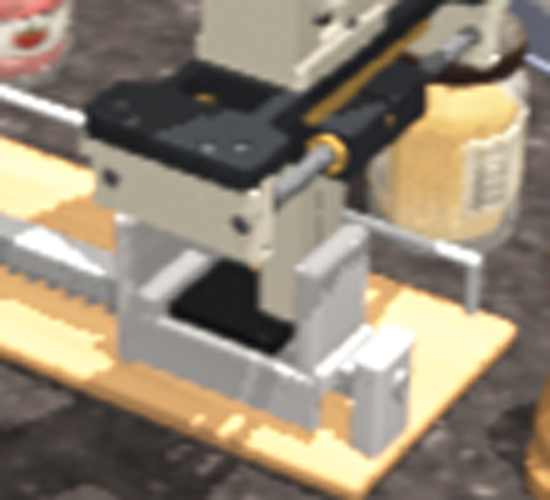

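The stop is blocked with about 10 mm visible before the end block. To tell the end of travel from a ratchet catch, I relieve the push, press slightly deeper and push gently again.

```bash
python3 -m creep '[[0,0,0,0.004,0,0,0],[0,0,0,0.0045,0,0.0008,0],[0,0,0,0.0045,0,0.0008,0]]'
python3 -m creep '[[0,0,0,-0.001,0,0,0],[0,0,0,-0.0015,0,0,0],[0,0,0,-0.002,0,0,0],[0,0,0,-0.002,0,0,0]]'
```

```text
t: 8.43
tool_pos: [0.4993, 0.0439, 0.0565]
eef_rot: [0.0, 0.564, 0.826, 0.0]
wrist_force: [-0.5, 2.6, 4.6]
grip_width: 0.0006
gripper_force: 2.1
t: 8.93
tool_pos: [0.4994, 0.0436, 0.0565]
eef_rot: [-0.002, 0.564, 0.826, 0.001]
wrist_force: [-8.0, 17.9, 8.2]
grip_width: 0.0003
gripper_force: 13.2
```

It stops at the same place with the release fully down, so this is the end of travel. I relieve the push only enough not to drag the stop, then lift straight up.

```bash
python3 -m creep '[[0,0,0,0.0014,0,0,0],[0,0,0,0.0014,0,0,0],[0,0,0,0.0014,0,-0.005,0],[0,0,0,0.0014,0,-0.012,0],[0,0,0,0.0014,0,-0.03,0],[0,0,0,0.0014,0,-0.06,0],[0,0,0,0.0014,0,-0.1,0],[0,0,0,0.0014,0,-0.14,0],[0,0,0,0.0014,0,-0.16,0],[0,0,0,0.0014,0,-0.16,0]]'
python3 - <<'E'
from h import *
c=optics.capture('scene');cv2.imwrite('pics/g.png',cv2.resize(c['image'][140:310,110:370],None,fx=3,fy=3,interpolation=cv2.INTER_CUBIC))
E
```

```text
t: 10.18
tool_pos: [0.4998, 0.0433, 0.2175]
eef_rot: [0.001, 0.564, 0.826, 0.0]
wrist_force: [-0.3, 0.5, -1.2]
grip_width: 0.0008
gripper_force: 0.0
```

View pics/g.png

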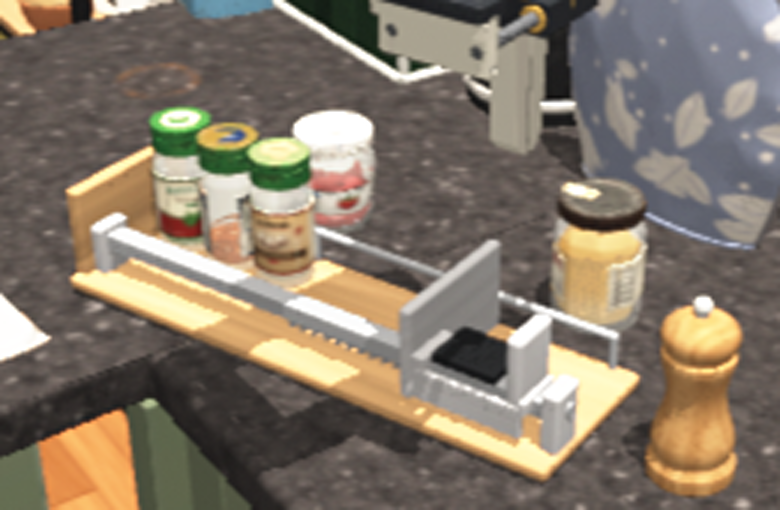

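The stop is at the bar's end (block at (558,412) in the crop), the pad has sprung up at (472,353), and every jar and the mill is still standing in place.

```bash
python3 -c "
from rig import job
print(job.sign_off())"
```

```text
the job is handed in; nothing more can be done
None
```

The job is handed in at about 10 s of robot time: with the release held down, the stop was pushed back until it would go no further, then let go so the release sprang up; the last picture shows the jars and the pepper mill still in place.

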